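# Lock a new intake filter into the reed bench's wind box

### The arm

A 6-joint arm with a two-finger parallel gripper is mounted at the origin on a cart in front of the work surface, level with it; the furniture and walls round the work are solid. World frame = base frame: x ahead of the robot, y to its left, z up, the work surface at z = 0. Lengths are in mm, angles in rad, forces in N, time in s.
With the tool pointing down it reaches from about 350 to 1000 mm from the base axis. Payload 7.1 kg.
Tool frame: the origin (TCP) lies between the finger pads; the fingertips stand 19 mm ahead of it and the grasp point (between the pads) is the TCP; z points along the fingers, y is the direction in which the jaws open and shut (so a half turn about z gives the same grasp; the last joint's range is limited). The gripper opens to 85 mm and grips with 20 to 120 N. Pads are 22 mm wide; open, the fingers measure 114 mm over their backs; the gripper's body (76 mm by 85 mm) begins 54 mm behind the grasp point. The pads swing forward as they close: fully open they stand 13 mm farther back than shut.
Start: joints at [-1.255, 0.423, 1.63, -0, 1.089, -0.019], TCP at [205.38, -590.274, 213.119] pointing down, gripper open.
Joint ranges: [-3, 3], [-0.9, 2.11], [0.09, 2.58], [-1.31, 4.45], [0.11, 2.69], [-2.54, 2.54]. Speed limits (rad/s): [2.39, 2.39, 3.01, 3.14, 3.14, 3.14].

### API

Orientations are given as a unit quaternion [w, x, y, z].
In Python, from bench import arm gives the robot as it stands. The module is installed in compiled form; this text tells all that it offers.
- The arm moves only by the shell command python3 -m jog 'ROWS'. ROWS is JSON, a list of rows, each a list of 3 entries, a list of its own where there are three numbers: the opening, from 0 (shut) to 1 (fully open), then the shift along the tool's x, y, z in cm, then the turn about the tool's z in rad. In form: [[claw, [tx, ty, tz], roll], ...]. A call has 1 to 20 rows; each row is the pose to reach, as a shift and turn from the pose commanded when the call began, along the tool's axes at that moment; what a row does not reach only later rows make up. A row lasts 1/10 s, in which the tool goes at most 50 mm and 8.59 degrees, less where a joint would pass 70% of its speed; a pose out of reach is approached as far as the arm can. A call with a gripper value outside its range is refused whole. The fingers move at their own pace and stop on an object; the grip force is fixed at half the most. Time passes only in rows, so rows that repeat a pose let the fingers close. It gives the time, the measured TCP pose, the force and the opening at its end, in the units of the state.
- arm.get_obs(): the state, without advancing time (a new reading comes with each control period).
- arm.grab_frame(name): name is "scene" or "top" or "wrist"; returns the picture (420x560x3 uint8, blue, green, red); there is no depth.
- arm.camera_model(name): a dict with "mtx" (3x3 intrinsics, pixels), "R" (3x3) and "t" (3): a world point X has camera coordinates R X + t; the wrist camera has in their place "mount" (4x4, takes a point from camera to tool coordinates, whose origin is the TCP and whose axes are the flange's). Camera axes: x right, y down, z forward; pixel columns grow to the right and rows downward; lengths in mm; the calibration is good to about 2 mm. A picture is of the moment at which its call begins: read the wrist's pose just before it. camera_model takes no time and is no camera call.
- arm.sign_off(): hands the job in, once; it reports no verdict.
The state is a dict: "time_s": time; "joint_positions": joint angles; "qd": joint speeds; "joint_torque": joint torques, N m; "tcp_pos": TCP position; "tcp_rot": TCP orientation; "ft_force": force on the tool from outside, world axes, zero at the start; "wrist_torque": the same for the moment, N m; "finger_gap": finger opening in mm.
Only numpy, scipy, OpenCV 4.12 (cv2) and the standard library are available. Lean on these libraries where they do the work, as an engineer would, in place of code of your own. Each camera call takes 0.05 s, during which the arm holds its last target.

### The job

Swing both half-raised flaps of the small carton right out, well past upright, take out the new filter cartridge and push its lugged end down into the round port on top of the grey wind box, lugs through the two slots. Keep it pushed down against the port's spring, turn it clockwise (seen from above) a near-quarter turn to its stop, and finish still gripping it, pressed fully down with its flange flush on the port's rim and turned to the stop, so that I can put the locking screws in; do not let go. Leave the tools and reed plates lying round about where they are.

Things in the scene. Friction and masses are not known exactly. Their poses are not given: they have to be found in the camera images.
- carton: fixed open brown carton, 172 (its x) x 156 (its y) x 118 mm high, walls 3 mm; origin at the centre of its underside, z up. Its short flaps, at the x ends, are already folded down outside. An insert with a square hole carries the cartridge, upright near the middle, bar top 6 mm below the carton's rim; lift it straight up 60 mm to clear the insert
- flap_left (a joint): flap on the carton's +y wall, 166 mm (carton x) x 66 x 3 mm, hinged along carton x on that wall's top edge (1.5 mm inside its outer face, 119.5 mm up). 0 = closed level over the opening, pi/2 = upright, pi = level outwards; 0 to 3.3 rad. A light stiff crease: it stays where it is left. Starts half raised, 0.7 to 1.05, with a gap between the two flap edges
- flap_right (a joint): the same flap on the carton's -y wall, opening towards -y; same values
- flap_left_edge (a point): middle of the left flap's free edge, the one away from its hinge
- flap_right_edge (a point): middle of the right flap's free edge
- cartridge_grip (a point): centre of the grip bar on top of the filter cartridge: black bar 60 mm long (x), 20 mm wide (y: pinch across this), 27 mm high, on the 74 mm round black cap, whose top is 13.5 mm below this point. z up. Below the 6 mm cap: white pleated drum 69 mm across, 28 mm high, then a black flange 78 mm across, 6 mm thick, 98 mm over its two screw ears (on the x axis). About 0.18 kg
- cartridge_seat (a point): point on the cartridge's axis at the underside of its flange, 52.5 mm below the grip point; same axes. Below it a 47 mm round spigot with a tapered end reaches 40 mm down; two lugs on it at +x and -x (62 mm over the tips, 11 mm wide, 12 to 19 mm below the flange). Half a turn about z makes no difference
- port: fixed aluminium bayonet port on the wind box, a turret 88 mm across; origin at the centre of its flat rim (100 mm above the worktop), z up. Two entry slots, about 18 mm wide, at +x and -x: the cartridge goes in with its x along this x, either way round. Throat 52 mm across, lip 8 mm thick. Two screw bosses outside show where the flange ears end up
- port_rim (a point): same point and axes as the port. Push the cartridge straight down until its flange lies on the rim; with the gap under the flange below 4 mm the lugs are under the lip and it turns clockwise (seen from above) 80 degrees, 1.40 rad, to a hard stop. If the push is let up, the spring lifts it to a 4 mm gap, lugs against the lip
- shutter (a joint): grey spring-loaded disc in the port, 14 mm below the rim at rest; value = how far it is pressed down (m), 0 to 0.029; the spigot meets it 26 mm above its seat and holds it at 0.026 with the flange on the rim. Spring 3 N at rest, 13 N with the flange on the rim
- wind_box: fixed grey sheet-metal box, 180 (x) x 210 (y) x 75 mm high, the port on top 30 mm from its centre towards its +x, a felt strip with a reed plate on top on the -x side; origin at the centre of its underside
- pencil: short red pencil 84 x 11 x 9 mm, lying; a bystander, origin at the centre of its underside
- small_file: thin grey file 4 mm thick, lying askew; a bystander, origin at the centre of its underside
- tweezers: steel tweezers 107 x 58 x 8 mm, lying; a bystander, origin at the centre of its underside
- sanding_block: rounded wooden block 72 x 84 x 34 mm; a bystander, origin at the centre of its underside
- loose_plate_a: brass-coloured reed plate 53 x 158 x 4 mm; a bystander, origin at the centre of its underside
- loose_plate_b: brass-coloured reed plate 46 x 157 x 4 mm; a bystander, origin at the centre of its underside

How it is judged (in metres and radians):
On the way, in this order (a step that is already met when the one before it is completed fails the run):
1. both long flaps of the carton are swung well past upright (value of joint each of flap_left, flap_right above 1.85 rad), for 0.2 s.
2. the cartridge is lifted clear of the carton (height (world z) of cartridge_seat above 0.1 m and z of cartridge_seat in the frame of carton above 0.1 m), for 0.1 s.
3. the cartridge is pushed down into the port, lugs through the slots and below the lip, not yet turned (z of cartridge_seat in the frame of port below 0.0035 m and horizontal distance between cartridge_seat and port below 0.004 m and angle between the x axis of cartridge_seat and the x axis of port, either way round below 0.35 rad), for 0.05 s.
At the end, for the whole second after the job is handed in: Cartridge upright (0.06 rad) in the port, within 4 mm of its axis, turned clockwise at least 1.27 of the 1.40 rad to the stop, flange within 1.8 mm of the rim, shutter down at least 23 mm, still gripped by the fingers (over 2 N); both long carton flaps past upright (z of cartridge_seat in the frame of port between -0.003 and 0.0018 m and horizontal distance between cartridge_seat and port below 0.004 m and angle between cartridge_seat's own z axis and vertical below 0.06 rad and angle between the x axis of cartridge_seat and the x axis of port, either way round above 1.27 rad and value of joint shutter above 0.023 m and contact force between the fingers and cartridge above 2 N and value of joint each of flap_left, flap_right above 1.6 rad); the arm keeps its last pose, push and grip.
It fails at once if one of the tools or reed plates lying about is pushed away (more than 40 mm) (distance of any of pencil, small_file, tweezers, sanding_block, loose_plate_a, loose_plate_b from where it was at the start of the episode above 0.04 m).
It also fails if it takes over 58 s, if anything falls off the work surface, if the arm or the gripper's body presses on something with over 40 N, if the wrist force passes 120 N, or if a joint passes its speed limit or range.

## Working session

There is one attempt and no reset: what is moved stays moved. The work goes in short steps, Python scripts to look and compute and a shell command to move; the robot and the scene stay as the last step left them, time stands still between calls to the robot, and variables do not carry over. Pictures are saved under pics/ and viewed, and the job is handed in when it is done.

```bash
mkdir -p pics
python3 - <<'E'
from bench import arm
import cv2,numpy as np
print(arm.get_obs())
for n in("scene","top","wrist"):
    cv2.imwrite(f"pics/{n}0.png",arm.grab_frame(n))
    m=arm.camera_model(n);print(n,{k:np.round(v,3).tolist() for k,v in m.items()})
E
```

```text
{'time_s': 0.0, 'joint_positions': array([-1.25498754e+00,  4.23862127e-01,  1.63071817e+00, -1.07810555e-05,
        1.08854132e+00, -1.89998484e-02]), 'qd': array([ 7.73800182e-05, -9.98902857e-05, -1.37710590e-05, -2.33840499e-04,
        2.84902447e-04, -5.95698427e-04]), 'joint_torque': array([ 1.03709255e-03, -5.57375121e+01, -2.81746441e+01,  1.59231713e-04,
        7.34591827e-03, -1.86118325e-05]), 'tcp_pos': array([ 205.21064256, -589.74157889,  212.32132979]), 'tcp_rot': array([-7.55371768e-04,  9.86019885e-01,  1.66625936e-01, -1.17757713e-04]), 'ft_force': array([-0.13971712,  0.05464789, -0.19909928]), 'wrist_torque': array([-0.00965979, -0.03914525, -0.02100409]), 'finger_gap': 85.49722095493308}
scene {'mtx': [[475.986, 0.0, 281.076], [0.0, 475.986, 202.044], [0.0, 0.0, 1.0]], 'R': [[-0.795, -0.606, -0.016], [-0.427, 0.579, -0.695], [0.43, -0.546, -0.719]], 't': [411.623, 285.171, 1166.147]}
top {'mtx': [[456.295, 0.0, 270.868], [0.0, 456.295, 206.097], [0.0, 0.0, 1.0]], 'R': [[0.019, -1.0, -0.01], [-0.997, -0.018, -0.078], [0.077, 0.012, -0.997]], 't': [3.014, 529.207, 1274.054]}
wrist {'mtx': [[334.765, 0.0, 272.487], [0.0, 334.765, 209.483], [0.0, 0.0, 1.0]], 'mount': [[-0.001, -0.964, -0.267, 66.917], [1.0, -0.001, 0.0, 0.668], [-0.001, -0.267, 0.964, -161.421], [0.0, 0.0, 0.0, 1.0]]}
```

View pics/scene0.png

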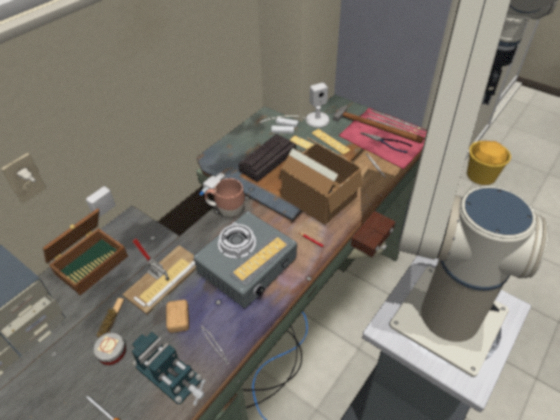

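View pics/top0.png

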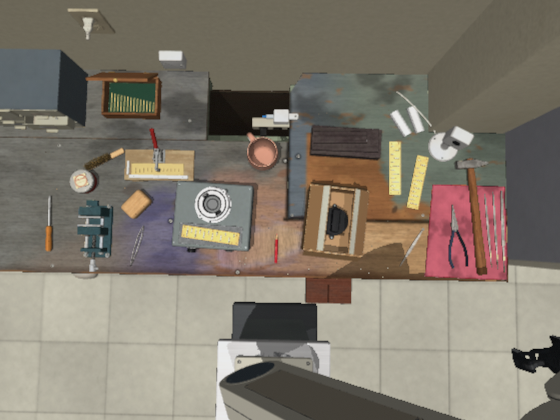

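View pics/wrist0.png

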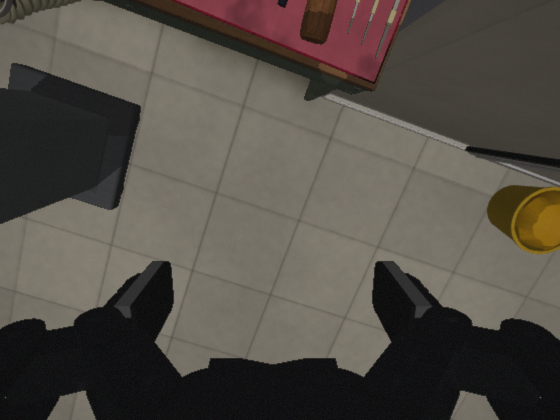

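The top view shows the carton near (336,219) with its flaps at left and right, so its y runs about along world y. The port is near (212,203), the strip of the wind box near (210,235) and the tools are around them. I'll zoom in.

Run:
```python
import cv2
a=cv2.imread("pics/top0.png")
cv2.imwrite("pics/c1.png",cv2.resize(a[165:275,285:425],None,fx=5.5,fy=5.4,interpolation=cv2.INTER_CUBIC))
cv2.imwrite("pics/c2.png",cv2.resize(a[170:260,160:270],None,fx=6.5,fy=6.5,interpolation=cv2.INTER_CUBIC))
s=cv2.imread("pics/scene0.png")
cv2.imwrite("pics/c3.png",cv2.resize(s[130:310,180:400],None,fx=3.3,fy=3.3,interpolation=cv2.INTER_CUBIC))
```

```text
(no output)
```

View pics/c1.png

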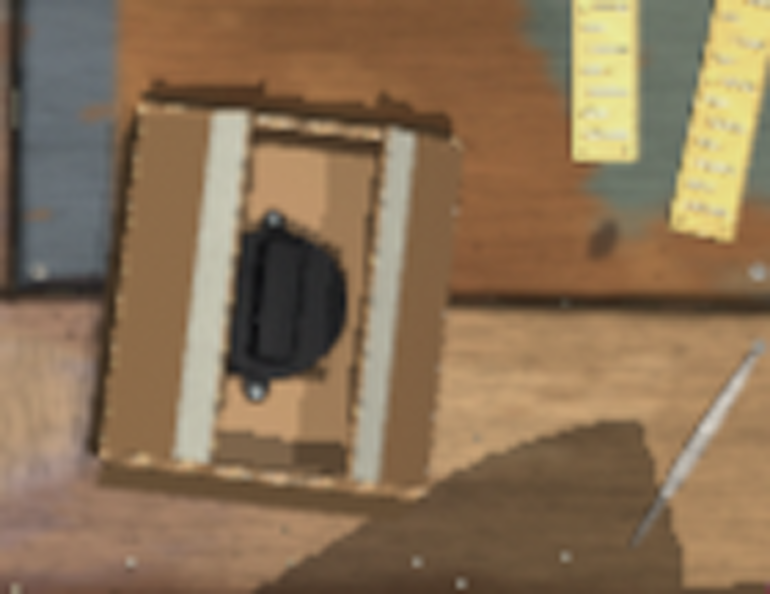

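View pics/c2.png

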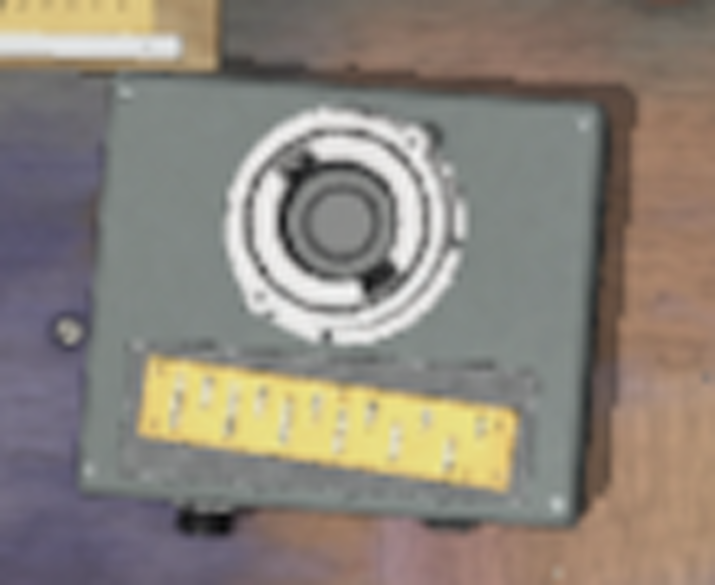

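View pics/c3.png

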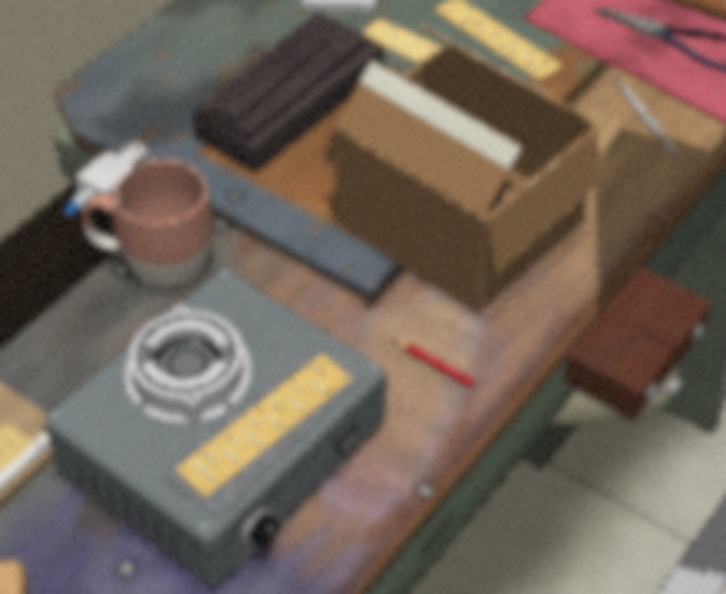

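Close up, the top view puts the port centre near (340,222) in crop c2 with slots at (297,160) and (380,278). In c1 the carton's hinge corners are at about (140,105), (455,140), (100,460) and (425,495), the bar is near (282,305) and the ear screws are at (274,219) and (256,389).

```bash
cat > h.py <<'E'
import numpy as np,cv2
from bench import arm
def ray(n,uv):
    m=arm.camera_model(n);R=np.array(m["R"]);t=np.array(m["t"]);K=np.array(m["mtx"])
    d=R.T@np.linalg.solve(K,[uv[0],uv[1],1]);return -R.T@t,d
def onz(n,uv,z):
    o,d=ray(n,uv);return o+d*(z-o[2])/d[2]
def proj(n,X):
    m=arm.camera_model(n);c=np.array(m["R"])@np.array(X,float)+m["t"];p=np.array(m["mtx"])@c;return p[:2]/p[2]
E
python3 - <<'E'
from h import *
np.set_printoptions(precision=1,suppress=True)
c1=lambda u,v:((u+.5)/5.5-.5+285,(v+.5)/5.4-.5+165)
c2=lambda u,v:((u+.5)/6.5-.5+160,(v+.5)/6.5-.5+170)
P=[onz("top",c1(*p),119) for p in[(140,105),(455,140),(425,495),(100,460)]]
print("carton",np.array(P),np.mean(P,0),[np.linalg.norm(P[i]-P[(i+1)%4]) for i in range(4)])
print("yaw",[np.degrees(np.arctan2((a-b)[1],(a-b)[0])) for a,b in((P[0],P[3]),(P[1],P[2]))])
print("flap inner edges z=160",[onz("top",c1(*p),160) for p in[(248,110),(208,465),(388,130),(352,482)]])
e=[onz("top",c1(*p),56) for p in((274,219),(256,389))];print("ears",e,np.mean(e,0))
e=[onz("top",c1(*p),112) for p in((290,235),(262,362))];print("bar",e,onz("top",c1(283,305),112))
print("port",onz("top",c2(341,222),86), onz("top",c2(336,225),100))
for z in(92,100): 
  a,b=[onz("top",c2(*p),z) for p in((297,160),(380,278))];d=a-b;print(a,b,(a+b)/2,np.degrees(np.arctan2(d[1],d[0])),np.linalg.norm(d))
W=[onz("top",c2(*p),75) for p in[(118,78),(603,103),(573,523),(83,490)]];print(np.array(W),np.mean(W,0))
print(onz("scene",(180+187/3.3,130+353/3.3),100))
for z in (80,118): pass
print("flap heights: edge via scene/top")
E
```

```text
carton [[ 581.5  -90.   119. ]
 [ 567.1 -240.2  119. ]
 [ 395.3 -226.6  119. ]
 [ 409.1  -73.3  119. ]] [ 488.2 -157.5  119. ] [np.float64(150.93526617490252), np.float64(172.27590029484278), np.float64(153.96403030182063), np.float64(173.20280004944928)]
yaw [np.float64(-5.539304518210376), np.float64(-4.533244995748187)]
flap inner edges z=160 [array([ 574.8, -136.8,  160. ]), array([ 408.4, -120.1,  160. ]), array([ 566.5, -201.2,  160. ]), array([ 401.8, -185.7,  160. ])]
ears [array([ 532.2, -162.5,   56. ]), array([ 445.4, -154.2,   56. ])] [ 488.8 -158.3   56. ]
bar [array([ 519.9, -163. ,  112. ]), array([ 457.8, -150.2,  112. ])] [ 485.7 -160.   112. ]
port [527.5 171.1  86. ] [525.1 171.1 100. ]
[552.4 189.2  92. ] [504.1 153.4  92. ] [528.2 171.3  92. ] 36.536967395911105 60.070995525598605
[551.6 187.9 100. ] [503.6 152.4 100. ] [527.6 170.2 100. ] 36.536967395911105 59.67683578109113
[[587.4 268.3  75. ]
 [580.5  64.   75. ]
 [404.8  72.5  75. ]
 [414.5 276.9  75. ]] [496.8 170.4  75. ]
[528.  172.6 100. ]
flap heights: edge via scene/top
```

Everything fits the sizes given: the port is at about (527,170) with its slots at 36.5°. The carton is at about (488.5,-157.5) with yaw -5°, and the flaps stand at about 0.77 and 0.9 rad, leaving a gap of about 65 mm. I'll go above the carton with the jaws shut and the tool's x at 175°, so that the last joint has room for the later turn.

```bash
cat >> h.py <<'E'
def st():
    o=arm.get_obs();w,x,y,z=o["tcp_rot"]
    from scipy.spatial.transform import Rotation as Ro
    R=Ro.from_quat([x,y,z,w]).as_matrix();return o,R,np.array(o["tcp_pos"])
def rel(X,yaw=None):
    o,R,p=st();ps=np.arctan2(R[1,0],R[0,0]);d=R.T@(np.array(X,float)-p)/10
    r=None if yaw is None else -((np.radians(yaw)-ps+np.pi)%(2*np.pi)-np.pi)
    print("t",round(o["time_s"],2),"p",p.round(1),"yaw",round(np.degrees(ps),2),"tilt",round(np.degrees(np.arccos(-R[2,2])),2),"F",np.array(o["ft_force"]).round(1),"gap",round(o["finger_gap"],1),"q",np.array(o["joint_positions"]).round(2),"| move cm",d.round(2),"roll",r)
E
python3 -m jog '[[0,[1,-1,-3],-0.05],[0,[4,-3,-6],-0.2],[0,[8,-6,-9],-0.35],[0,[12,-9,-9],-0.5],[0,[16,-12,-9],-0.65],[0,[20,-15,-9],-0.8],[0,[24,-18,-9],-0.95],[0,[28,-21,-9],-1.1],[0,[32,-24,-9],-1.25],[0,[36,-27,-9],-1.4],[0,[39,-29.5,-9],-1.55],[0,[41,-31.6,-9],-1.7],[0,[41,-31.6,-9],-1.85],[0,[41,-31.6,-9],-2.0],[0,[41,-31.6,-9],-2.15],[0,[41,-31.6,-9],-2.3],[0,[41,-31.6,-9],-2.45],[0,[41,-31.6,-9],-2.6],[0,[41,-31.6,-9],-2.72],[0,[41,-31.6,-9],-2.72]]'
python3 - <<'E'
from h import *
rel([488.5,-157.5,159],175)
cv2.imwrite("pics/w1.png",arm.grab_frame("wrist"))
E
```

```text
time_s: 2.15
tcp_pos: [488.6, -157.0, 302.9]
tcp_rot: [-0.0, 0.043, 0.999, 0.0]
ft_force: [0.3, -0.3, 0.1]
finger_gap: 0.1
t 2.15 p [ 488.6 -157.   302.9] yaw 175.08 tilt 0.03 F [ 0.3 -0.3  0.1] gap 0.1 q [-0.33  0.16  1.78  0.    1.2  -1.82] | move cm [-0.   -0.05 14.39] roll 0.0013908358539707066
```

View pics/w1.png

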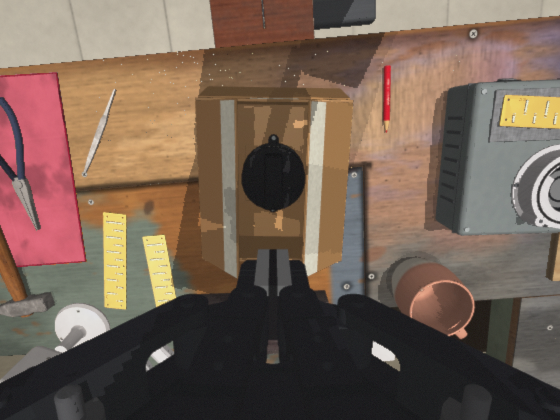

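The wrist view shows the shut fingers over the gap, between the flap edges at columns 236 and 310. The cap shows below at about (273,177). I'll go down to a fingertip height of about 140 and sweep the left flap out.

```bash
python3 -m jog '[[0,[0,-0.2,4],0],[0,[0,-0.3,8],0],[0,[0,-0.3,12],0],[0,[0,-0.3,14.3],0],[0,[0,1,14.3],0],[0,[0,2.5,14.3],0],[0,[0,4,14.3],0],[0,[0,5.5,14.3],0],[0,[0,7,14.3],0],[0,[0,8.5,14.3],0],[0,[0,10,14.3],0],[0,[0,11.5,14.3],0],[0,[0,11.5,14.3],0]]'
python3 - <<'E'
from h import *
cv2.imwrite("pics/s2.png",cv2.resize(arm.grab_frame("scene")[100:250,200:400],None,fx=4,fy=4))
cv2.imwrite("pics/t2.png",cv2.resize(arm.grab_frame("top")[140:290,240:440],None,fx=4,fy=4))
E
```

```text
time_s: 3.5
tcp_pos: [498.9, -40.7, 160.1]
tcp_rot: [0.0, 0.042, 0.999, 0.0]
ft_force: [0.0, -0.3, -1.1]
finger_gap: -0.0
```

View pics/s2.png

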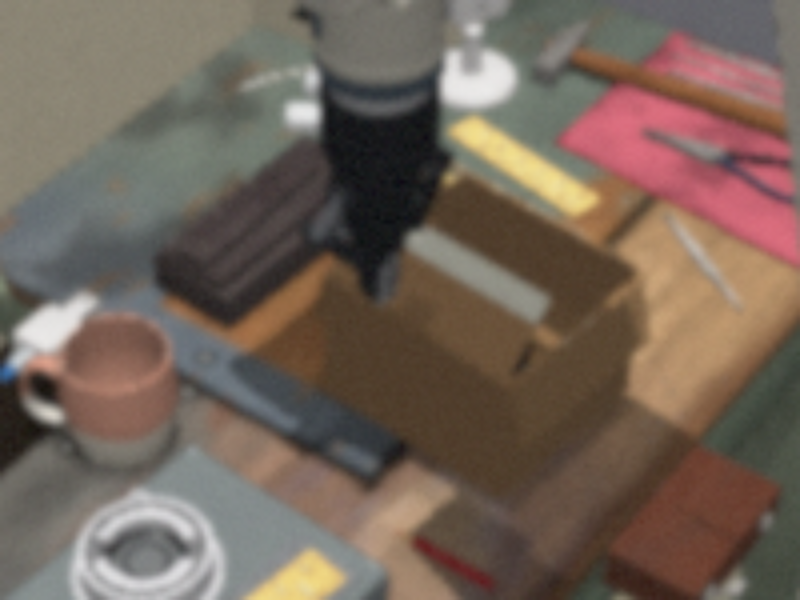

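View pics/t2.png

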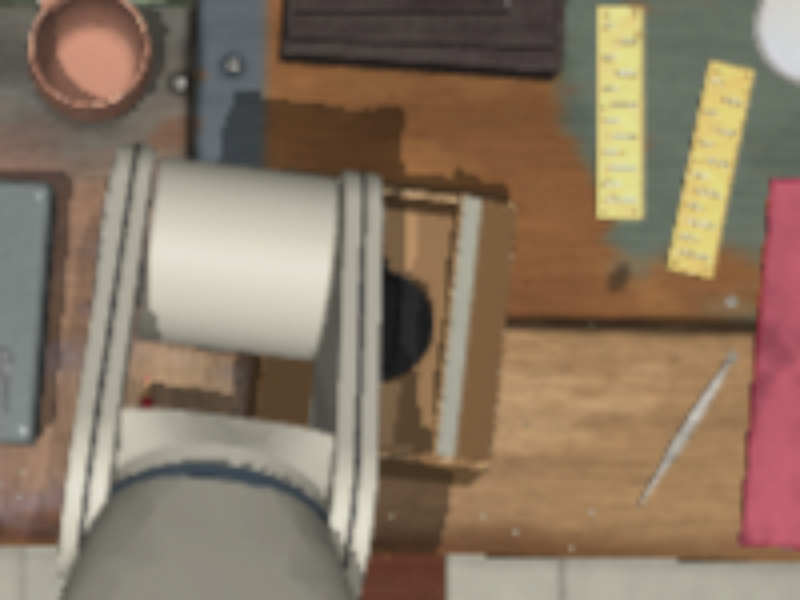

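The left flap now lies out past upright; in the scene view it hangs toward the camera below the fingertip at (375,295). The right one is next.

```bash
python3 -m jog '[[0,[0,-3,0],0],[0,[0,-7,0],0],[0,[0,-10.5,0],0],[0,[0,-12.5,0],0],[0,[0,-14,0],0],[0,[0,-15.5,0],0],[0,[0,-17,0],0],[0,[0,-18.5,0],0],[0,[0,-20,0],0],[0,[0,-21.5,0],0],[0,[0,-23,0],0],[0,[0,-23,0],0],[0,[0,-23,-3],0],[0,[0,-21,-7],0],[0,[0,-18,-11],0],[0,[0,-14.5,-14],0],[1,[2,-12,-14.5],0],[1,[4,-11.8,-14.5],0],[1,[4,-11.8,-14.5],0],[1,[4,-11.8,-14.5],0]]'
python3 - <<'E'
from h import *
rel([488.5,-157.5,159],175)
cv2.imwrite("pics/w3.png",arm.grab_frame("wrist"))
cv2.imwrite("pics/s3.png",cv2.resize(arm.grab_frame("scene")[100:250,200:400],None,fx=4,fy=4))
E
```

```text
time_s: 5.6
tcp_pos: [448.9, -156.5, 305.4]
tcp_rot: [0.0, 0.043, 0.999, -0.0]
ft_force: [-0.1, -0.9, -0.2]
finger_gap: 57.9
t 5.6 p [ 448.9 -156.5  305.4] yaw 175.03 tilt 0.05 F [-0.1 -0.9 -0.2] gap 57.9 q [-0.36  0.09  1.85  0.    1.2  -1.84] | move cm [-3.94  0.24 14.64] roll 0.0006051239424511579
```

View pics/s3.png

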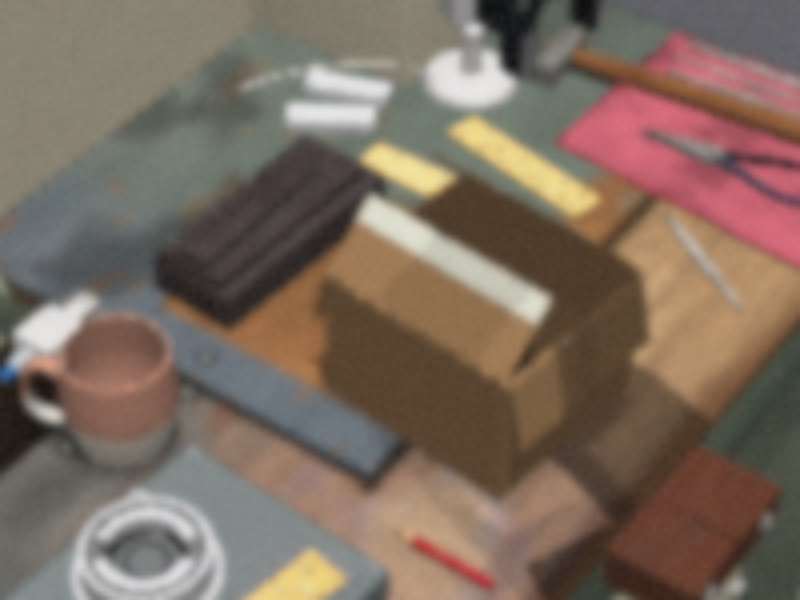

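View pics/w3.png

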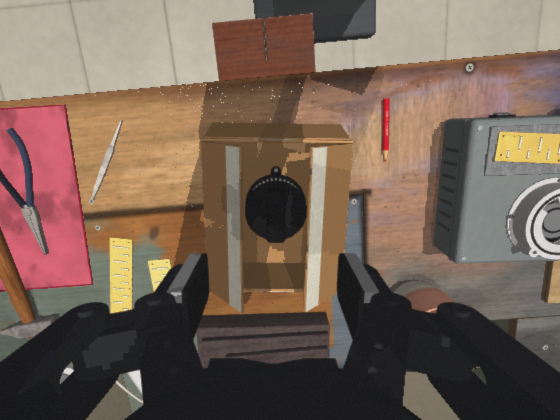

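Surprise: both flaps stand where they were, so the shut fingers must have passed over them or the flaps aren't where I thought. I'll triangulate the flap edges from two views.

Run:
```python
from h import *
np.set_printoptions(precision=1,suppress=True)
t=arm.grab_frame("top");s=arm.grab_frame("scene")
cv2.imwrite("pics/t4.png",cv2.resize(t[165:275,285:395],None,fx=5.4,fy=5.4,interpolation=cv2.INTER_CUBIC))
cv2.imwrite("pics/s4.png",cv2.resize(s[130:250,260:380],None,fx=5,fy=5,interpolation=cv2.INTER_CUBIC))
for z in(119.5,140,160,170):
  c=np.array([488.5,-157.5,0]);a=np.radians(-5);R=np.array([[np.cos(a),-np.sin(a),0],[np.sin(a),np.cos(a),0],[0,0,1]])
for th in(0.8,1.0,2.2,2.6):
  for sx in(83,-83):
   X=c+R@[sx,76.5-66*np.cos(th),119.5+66*np.sin(th)]
   Y=c+R@[sx,-76.5+66*np.cos(th),119.5+66*np.sin(th)]
   print(th,sx,"L",(proj("top",X)-[285,165])*5.4,(proj("scene",X)-[260,130])*5,"R",(proj("top",Y)-[285,165])*5.4,(proj("scene",Y)-[260,130])*5)
```

```text
0.8 83 L [237.8 107.8] [164.5  92.8] R [368.2 121.5] [233.2  42.7]
0.8 -83 L [203.1 462.9] [395.1 222.4] R [334.9 477.1] [462.5 166.2]
1.0 83 L [217.7 103.3] [152.6  90.4] R [393.4 121.7] [244.9  23.3]
1.0 -83 L [182.5 460.9] [384.5 221. ] R [360.1 480. ] [475.  145.8]
2.2 83 L [57.6 87.2] [ 63.5 158.2] R [553.  139.1] [324.2 -31.5]
2.2 -83 L [ 20.7 443.5] [296.5 296.9] R [521.5 497.2] [552.3  84.2]
2.6 83 L [18.5 88.7] [ 42.8 200.2] R [580.5 147.6] [340.7 -19. ]
2.6 -83 L [-18.2 438.9] [273.5 341.1] R [549.9 499.9] [565.9  95.5]
```

View pics/s4.png

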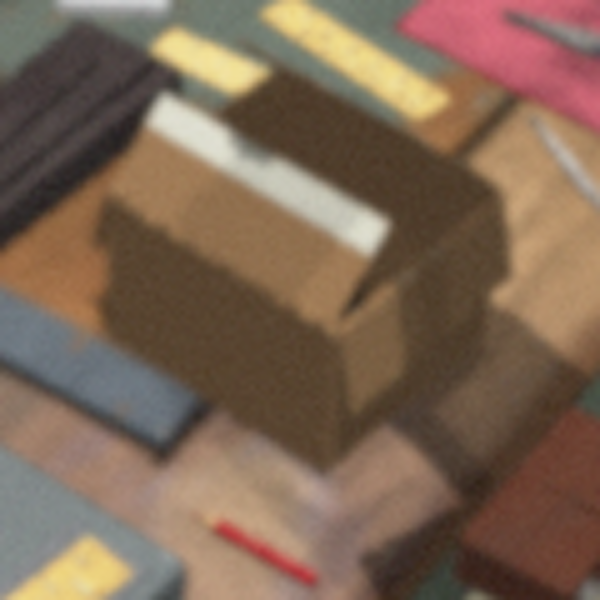

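View pics/t4.png

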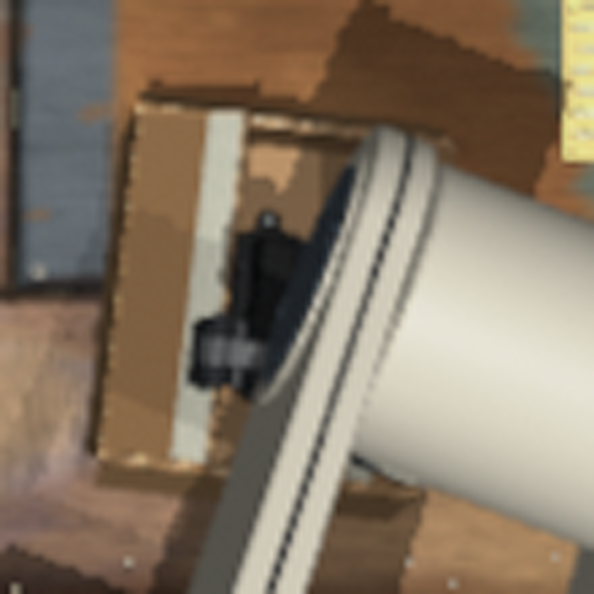

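Run:
```python
from h import *
for z in(141,160,179): print(z,(proj("scene",[498.9,-40.7,z])-[200,100])*4)
a=cv2.imread("pics/s2.png");b=cv2.imread("pics/s3.png")
c=np.hstack([a[120:480,200:600],b[120:480,200:600]]);cv2.imwrite("pics/cmp.png",c)
```

```text
141 [378.78801912 335.91038461]
160 [378.92734876 315.62400868]
179 [379.06966529 294.90273932]
```

View pics/cmp.png

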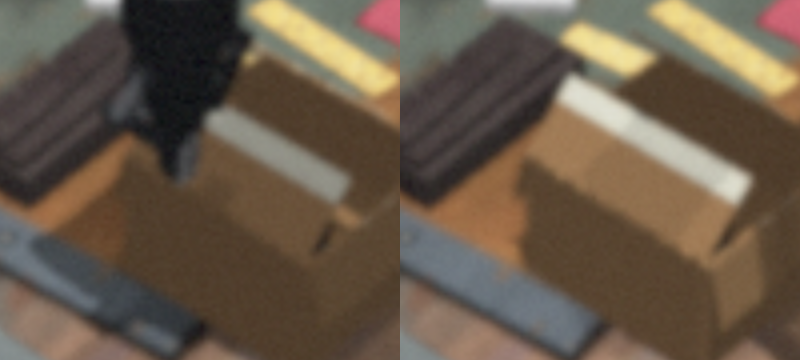

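Run:
```python
from h import *
m=arm.camera_model("wrist");M=np.linalg.inv(np.array(m["mount"]));K=np.array(m["mtx"])
for X in([0,0,0],[0,0,19],[11,0,19],[-11,0,19],[0,0,-20],[11,0,-20],[11,0,0],[0,42,6],[11,42,6],[11,42,-13]):
    c=M@np.array(X+[1.]);p=K@c[:3];print(X,(p[:2]/p[2]).round(1))
# carton corner in w1 check
a=cv2.imread("pics/w1.png");cv2.imwrite("pics/w1z.png",a[200:420,130:420])
o=arm.get_obs();print(o["time_s"])
```

```text
[0, 0, 0] [274.4 252.1]
[0, 0, 19] [274.2 239.2]
[11, 0, 19] [274.2 220.9]
[-11, 0, 19] [274.2 257. ]
[0, 0, -20] [274.6 268.9]
[11, 0, -20] [274.6 246.6]
[11, 0, 0] [274.4 232. ]
[0, 42, 6] [352.8 247.7]
[11, 42, 6] [354.1 228.2]
[11, 42, -13] [363.5 241. ]
5.8
```

View pics/w1z.png

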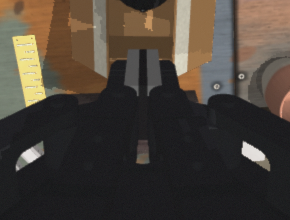

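```bash
cat >> h.py <<'E'
def wproj(X):
    o,R,p=st();m=arm.camera_model("wrist");c=R.T@(np.array(X,float)-p)
    c=np.linalg.inv(np.array(m["mount"]))@np.r_[c,1];q=np.array(m["mtx"])@c[:3];return q[:2]/q[2]
def wray(uv):
    o,R,p=st();m=arm.camera_model("wrist");M=np.array(m["mount"]);d=np.linalg.solve(np.array(m["mtx"]),[uv[0],uv[1],1])
    return p+R@M[:3,3],R@M[:3,:3]@d
def wonz(uv,z):
    o,d=wray(uv);return o+d*(z-o[2])/d[2]
E
python3 - <<'E'
from h import *
print("wrist proj of port rim",wproj([527,170,100]),"carton near corners",wproj([409,-73.3,119]),wproj([395,-226.6,119]))
im=arm.grab_frame("wrist");cv2.imwrite("pics/w5.png",cv2.resize(im[90:350,170:380],None,fx=2.8,fy=2.3))
cv2.imwrite("pics/w5f.png",im)
print(arm.get_obs()["finger_gap"])
E
```

```text
wrist proj of port rim [563.77838437 222.36181406] carton near corners [352.23556447 137.73268059] [200.68471486 137.31842643]
85.26927395437754
```

View pics/w5f.png

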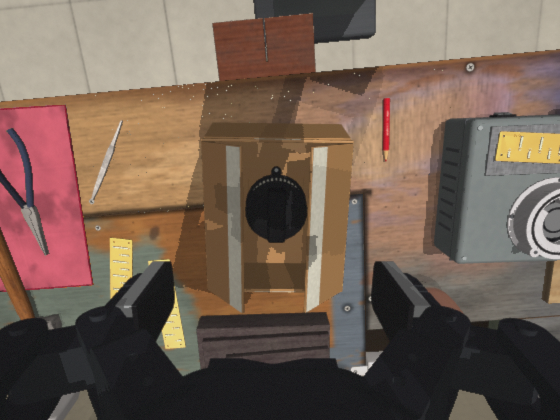

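View pics/w5.png

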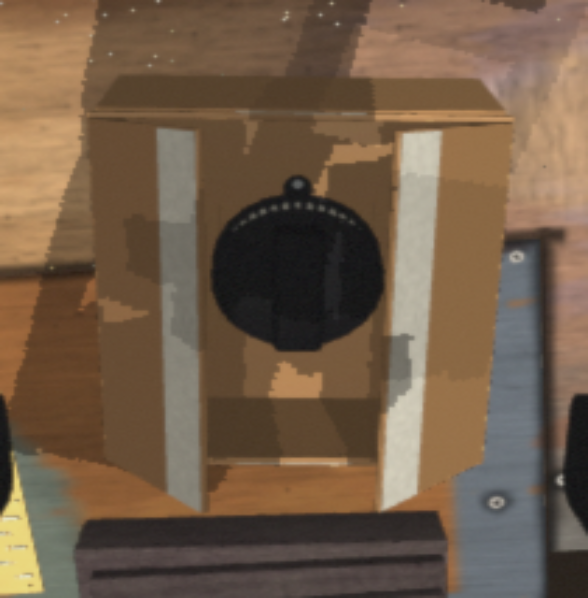

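The wrist view agrees with the measured pose: the carton's near corners fall where predicted. The fingers don't agree with the description. The open tips come out about 30 mm behind the reported TCP and the shut tips about 18 mm behind, not 19 mm ahead. The scene view gives the same, with the tip at z≈178 when the TCP was at 160, so the sweep passed over the flaps. From here I use the measured tip offset and redo the sweep with the TCP at z≈132, so the tip is at about 150.

```bash
python3 -m jog '[[0,[-1,0,0],0],[0,[-3,0,0],0],[0,[-3.9,0,0],0],[0,[-3.9,0,2],0],[0,[-3.9,0,5],0],[0,[-3.9,0,8.5],0],[0,[-3.9,0,12],0],[0,[-3.9,0,15],0],[0,[-3.9,0,17],0],[0,[-3.9,0,17.3],0],[0,[-3.9,0,17.3],0],[0,[-3.9,1,17.3],0],[0,[-3.9,2,17.3],0],[0,[-3.9,3.5,17.3],0],[0,[-3.9,5,17.3],0],[0,[-3.9,6.5,17.3],0],[0,[-3.9,8,17.3],0],[0,[-3.9,9.5,17.3],0],[0,[-3.9,11,17.3],0],[0,[-3.9,11.5,17.3],0]]'
python3 - <<'E'
from h import *
rel([488.5,-157.5,132],175)
cv2.imwrite("pics/s6.png",cv2.resize(arm.grab_frame("scene")[100:250,200:400],None,fx=4,fy=4))
E
```

```text
time_s: 7.85
tcp_pos: [497.5, -43.7, 132.0]
tcp_rot: [-0.0, 0.043, 0.999, 0.0]
ft_force: [0.2, -0.8, 0.3]
finger_gap: 0.0
t 7.85 p [497.5 -43.7 132. ] yaw 175.11 tilt 0.02 F [ 0.2 -0.8  0.3] gap 0.0 q [-0.11  0.36  1.96  0.    0.82 -1.6 ] | move cm [ -0.07 -11.42   0.  ] roll 0.0018997918008607506
```

View pics/s6.png

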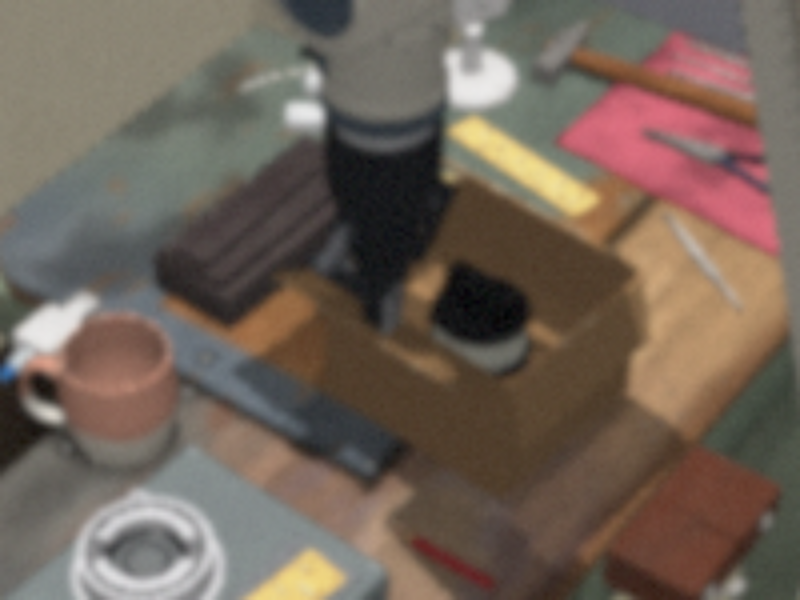

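The left flap has swung out and the cartridge is now visible at about (485,320). The right flap is next.

```bash
python3 -m jog '[[0,[0,-3,0],0],[0,[0,-7,0],0],[0,[0,-10.5,0],0],[0,[0,-12.5,0],0],[0,[0,-14,0],0],[0,[0,-15.5,0],0],[0,[0,-17,0],0],[0,[0,-18.5,0],0],[0,[0,-20,0],0],[0,[0,-21.5,0],0],[0,[0,-23,0],0],[0,[0,-23,0],0],[0.3,[0,-22.5,-3],0],[0.4,[0,-21,-7],0],[0.4,[0,-18,-10],0],[0.4,[2,-14.5,-12],0],[0.4,[4,-12,-13],0],[0.4,[6,-11.4,-13],0],[0.4,[6,-11.4,-13],0],[0.4,[6,-11.4,-13],0]]'
python3 - <<'E'
from h import *
rel([488.5,-157.5,132],175)
cv2.imwrite("pics/w7.png",arm.grab_frame("wrist"))
cv2.imwrite("pics/s7.png",cv2.resize(arm.grab_frame("scene")[100:250,200:400],None,fx=4,fy=4))
E
```

```text
time_s: 9.9
tcp_pos: [428.2, -153.8, 262.4]
tcp_rot: [0.001, 0.043, 0.999, -0.0]
ft_force: [-0.1, -0.7, 0.2]
finger_gap: 33.9
t 9.9 p [ 428.2 -153.8  262.4] yaw 175.05 tilt 0.06 F [-0.1 -0.7  0.2] gap 33.9 q [-0.37  0.1   1.94 -0.    1.09 -1.86] | move cm [-6.03  0.16 13.05] roll 0.0008204810251748462
```

View pics/s7.png

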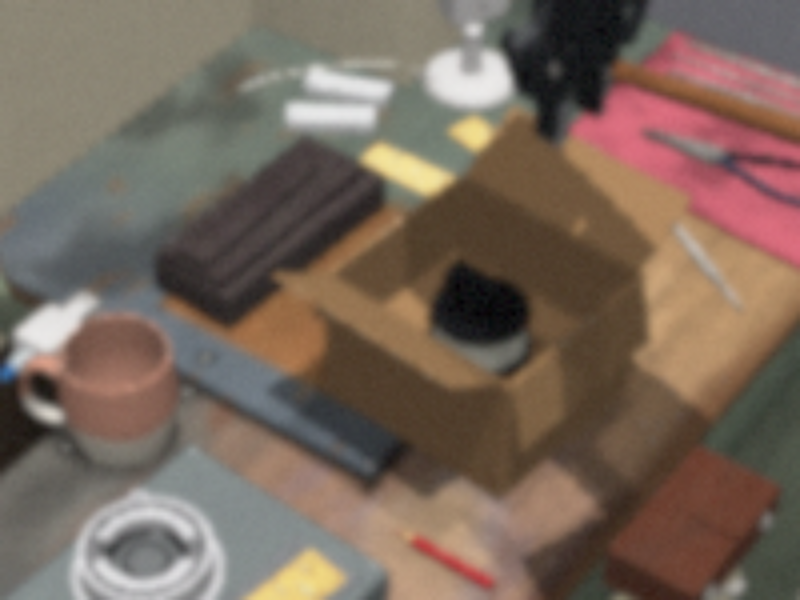

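View pics/w7.png

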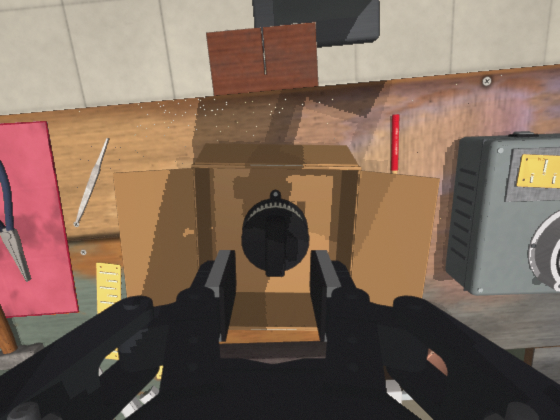

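Both flaps now lie well out, at about 2.5 rad against the predicted edge pixels. The cartridge is at about (275,237), with one ear at (277,195). I'll brighten the picture to see the bar.

Run:
```python
from h import *
t=arm.grab_frame("top");w=cv2.imread("pics/w7.png")
g=lambda a:(255*(np.clip(a/110.,0,1))**.5).astype(np.uint8)
cv2.imwrite("pics/w8.png",cv2.resize(g(w[175:295,215:335]),None,fx=5,fy=5,interpolation=cv2.INTER_CUBIC))
cv2.imwrite("pics/t8.png",cv2.resize(g(t[165:275,270:410]),None,fx=5.4,fy=5.4,interpolation=cv2.INTER_CUBIC))
```

```text
(no output)
```

View pics/w8.png

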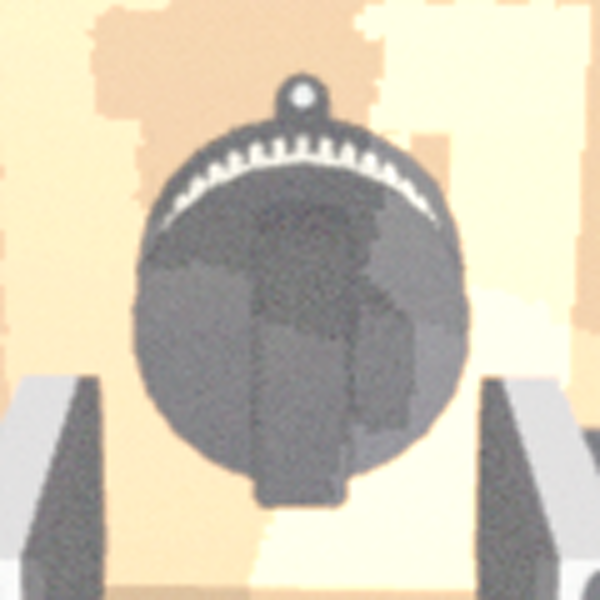

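View pics/t8.png

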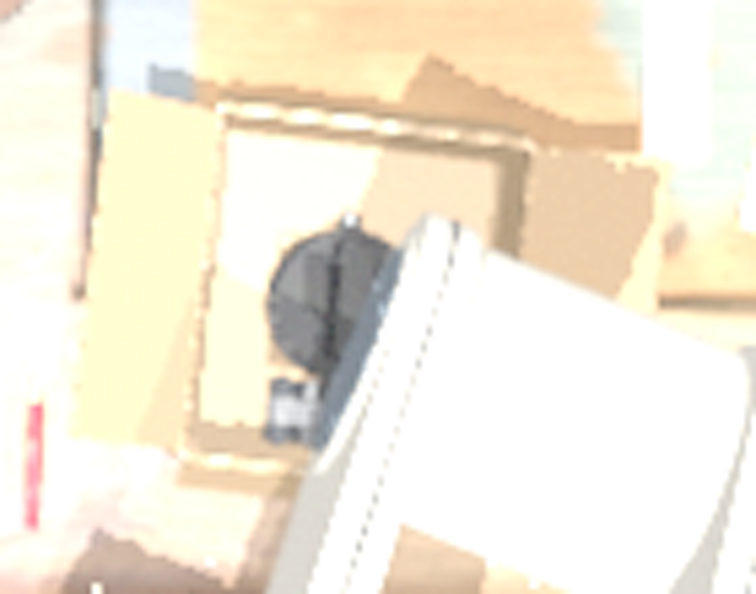

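Bar side edges in crop w8 are at columns 256 and 347, near the image vertical. Its far end is at row 503 and the ear screw is at (302,97).

Run:
```python
from h import *
np.set_printoptions(precision=1,suppress=True)
c=lambda u,v:((u+.5)/5-.5+215,(v+.5)/5-.5+175)
rel([0,0,0])
for n,p,z in(("bar farL",(260,498),112),("bar farR",(345,498),112),("edgeL mid",(255,350),112),("edgeR mid",(350,350),112),("ear",(302,97),54),("cap L",(135,310),85),("cap R",(468,310),85),("capL 79",(135,310),79)):
    print(n,wonz(c(*p),z))
m=arm.camera_model("wrist")
# pad tip from crop: inner top edges at rows ~378
for g,cols,row in((33.9,(100,478),378),):
  for u in cols:
    uv=c(u,row);d=np.linalg.solve(np.array(m["mtx"]),[uv[0],uv[1],1]);M=np.array(m["mount"])
    D=M[:3,:3]@d; 
    k=(np.sign(D[1])*g/2-M[1,3])/D[1]; print("pad tip tool",M[:3,3]+k*D)
    k=(11-M[0,3])/D[0]; print(" from x=11",M[:3,3]+k*D)
print(wproj([488.8,-158.3,112]))
```

```text
t 10.05 p [ 428.6 -154.4  262. ] yaw 175.0 tilt 0.01 F [ 0.1  0.5 -0.4] gap 34.3 q [-0.4  0.1  1.9 -0.   1.1 -1.9] | move cm [44.  11.6 26.2] roll None
bar farL [ 514.4 -169.1  112. ]
bar farR [ 515.9 -151.9  112. ]
edgeL mid [ 482.2 -167.1  112. ]
edgeR mid [ 483.9 -148.3  112. ]
ear [ 444.9 -154.1   54. ]
cap L [ 481.3 -193.5   85. ]
cap R [ 487.6 -122.3   85. ]
capL 79 [ 483.5 -194.2   79. ]
pad tip tool [ 13.2 -16.9 -29.6]
 from x=11 [ 11.  -17.6 -24.2]
pad tip tool [  6.5  16.9 -13.3]
 from x=11 [ 11.   15.6 -24.3]
[275. 250.]
```

The bar's axis is at yaw ≈ -5° and its centre at about (487,-158), agreeing from ear, cap and bar end. With the gap near 34 mm the tips sit about 24 mm behind the TCP, so I put the TCP at z≈69, which leaves the tips about 4 mm above the cap.

```bash
python3 -m jog '[[0.42,[-1,0,1],0],[0.42,[-3.5,0.1,3],0],[0.42,[-5.8,0.1,6],0],[0.42,[-5.9,0.1,9],0],[0.42,[-5.9,0.1,12],0],[0.42,[-5.9,0.1,15],0],[0.42,[-5.9,0.1,17.5],0],[0.42,[-5.9,0.1,19],0],[0.42,[-5.9,0.1,19.3],0],[0.42,[-5.9,0.1,19.3],0]]'
python3 - <<'E'
from h import *
rel([487,-158,69],175)
w=arm.grab_frame("wrist")
g=lambda a:(255*(np.clip(a/110.,0,1))**.5).astype(np.uint8)
cv2.imwrite("pics/w9.png",cv2.resize(g(w[130:350,150:400]),None,fx=3,fy=2.7,interpolation=cv2.INTER_CUBIC))
E
```

```text
time_s: 11.05
tcp_pos: [486.7, -158.0, 67.6]
tcp_rot: [-0.001, 0.044, 0.999, 0.0]
ft_force: [0.1, 0.2, -0.1]
finger_gap: 35.8
t 11.05 p [ 486.7 -158.    67.6] yaw 175.0 tilt 0.13 F [ 0.1  0.2 -0.1] gap 35.8 q [-0.34  0.49  1.96 -0.    0.69 -1.82] | move cm [-0.03  0.   -0.14] roll 8.16753846892837e-05
```

View pics/w9.png

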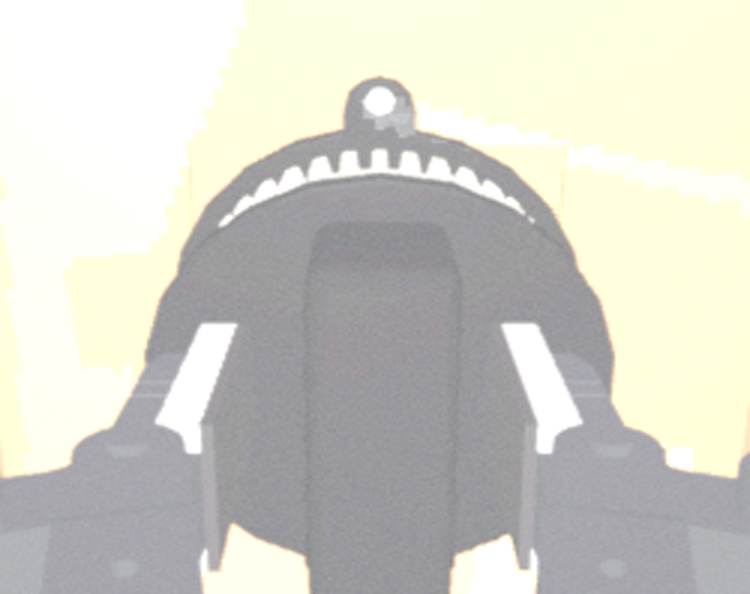

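The pads straddle the bar, which sits a hair to the right of centre (382 against 370 in the crop). I'll shift 1 mm, close, and lift.

```bash
python3 -m jog '[[0.42,[0,0.12,0],0],[0,[0,0.12,0],0],[0,[0,0.12,0],0],[0,[0,0.12,0],0],[0,[0,0.12,0],0],[0,[0,0.12,0],0],[0,[0,0.12,0],0]]'
python3 - <<'E'
from h import *
rel([487,-158,69],175)
E
```

```text
time_s: 11.8
tcp_pos: [486.8, -156.7, 69.1]
tcp_rot: [0.0, 0.043, 0.999, -0.0]
ft_force: [0.3, -0.2, -1.9]
finger_gap: 19.0
t 11.8 p [ 486.8 -156.7   69.1] yaw 175.03 tilt 0.01 F [ 0.3 -0.2 -1.9] gap 19.0 q [-0.33  0.48  1.97  0.    0.69 -1.82] | move cm [-0.03 -0.12  0.01] roll 0.0004690879881015242
```

The gap reads 19 mm, so the bar is gripped. Now I'll lift straight up 185 mm.

```bash
python3 -m jog '[[0,[0,0,-0.5],0],[0,[0,0,-2],0],[0,[0,0,-4],0],[0,[0,0,-6],0],[0,[0,0,-8],0],[0,[0,0,-10.5],0],[0,[0,0,-13],0],[0,[0,0,-15.5],0],[0,[0,0,-17.5],0],[0,[0,0,-18.5],0],[0,[0,0,-18.5],0]]'
python3 - <<'E'
from h import *
rel([527.3,170.3,254],216.5)
w=arm.grab_frame("wrist");s=arm.grab_frame("scene")
g=lambda a:(255*(np.clip(a/110.,0,1))**.5).astype(np.uint8)
cv2.imwrite("pics/w10.png",cv2.resize(g(w[130:350,150:400]),None,fx=3,fy=2.7,interpolation=cv2.INTER_CUBIC))
cv2.imwrite("pics/s10.png",cv2.resize(s[60:250,200:400],None,fx=3,fy=3))
E
```

```text
time_s: 12.9
tcp_pos: [487.4, -156.9, 255.4]
tcp_rot: [0.001, 0.043, 0.999, -0.0]
ft_force: [0.2, 0.1, -3.0]
finger_gap: 18.8
t 12.9 p [ 487.4 -156.9  255.4] yaw 175.03 tilt 0.14 F [ 0.2  0.1 -3. ] gap 18.8 q [-0.33  0.2   1.84  0.    1.1  -1.82] | move cm [-1.14 32.95  0.12] roll -0.7238716637277327
```

View pics/w10.png

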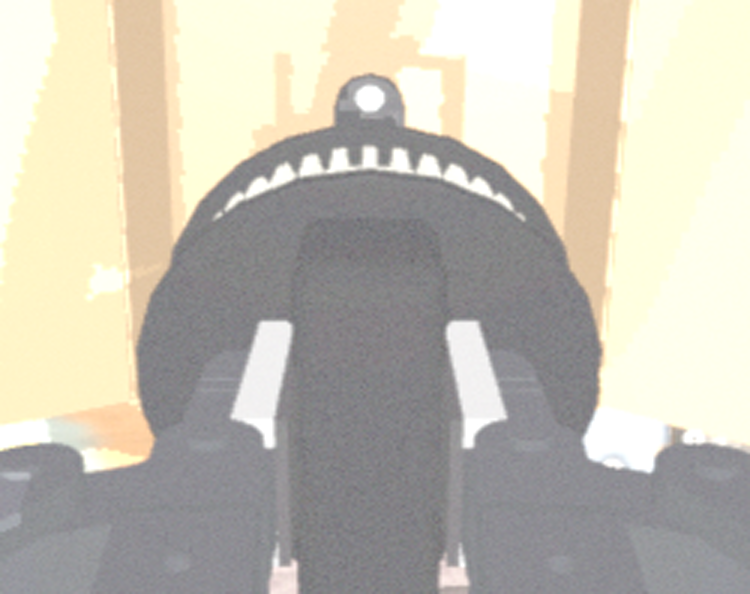

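View pics/s10.png

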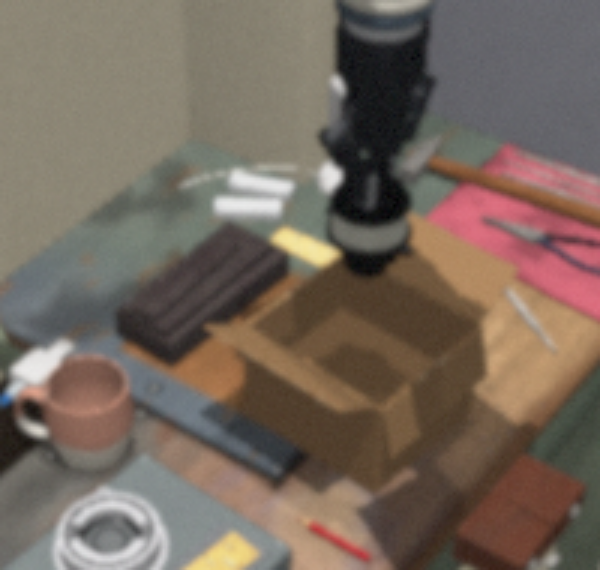

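The cartridge hangs upright in the jaws above the carton. The ear screw is at (370,97) in the crop, and the cap spans columns 138 to 600. I'll work out its centre in tool axes.

Run:
```python
from h import *
np.set_printoptions(precision=1,suppress=True)
m=arm.camera_model("wrist");M=np.array(m["mount"]);K=np.array(m["mtx"])
def tz(u,v,z):
    uv=((u+.5)/3-.5+150,(v+.5)/2.7-.5+130);D=M[:3,:3]@np.linalg.solve(K,[*uv,1]);return M[:3,3]+D*(z-M[2,3])/D[2]
for z in(12,15,17):print("ear",tz(370,97,z))
print("cap L/R",tz(138,360,-14),tz(600,360,-14),"ring",tz(218,215,-14),tz(522,215,-14))
print("bar L/R far",tz(302,228,-40),tz(438,228,-40))
# slots again
```

```text
ear [43.2 -0.7 12. ]
ear [42.8 -0.7 15. ]
ear [42.5 -0.7 17. ]
cap L/R [  0.2 -37.7 -14. ] [  0.2  35.9 -14. ] ring [ 26.9 -23.8 -14. ] [ 26.8  22.4 -14. ]
bar L/R far [ 32.1  -9.3 -40. ] [ 32.1   7.8 -40. ]
```

The cartridge centre is at tool (0,0) to within about 1 mm and lined up with the tool. Now over toward the port, stopping where the wrist camera sees it past the cartridge.

```bash
python3 -m jog '[[0,[-0.3,1,0],0],[0,[-1,3.5,0],0],[0,[-2,6.5,0],0],[0,[-3,9.5,0],0],[0,[-4,12.5,0],0],[0,[-5,15.5,0],0],[0,[-6,18.5,0],0],[0,[-7,21.5,0],0],[0,[-8,24.5,0],0],[0,[-8.7,27.5,0],0],[0,[-8.7,29.2,0],0],[0,[-8.7,29.6,0],0],[0,[-8.7,29.6,0],0],[0,[-8.7,29.6,0],0]]'
python3 - <<'E'
from h import *
rel([527.3,170.3,254],216.5)
w=arm.grab_frame("wrist");print(wproj([527.3,170.3,100]))
cv2.imwrite("pics/w11f.png",w)
cv2.imwrite("pics/w11.png",cv2.resize(w[40:200,220:420],None,fx=4,fy=3.75,interpolation=cv2.INTER_CUBIC))
E
```

```text
time_s: 14.4
tcp_pos: [598.6, 129.8, 253.7]
tcp_rot: [-0.0, 0.044, 0.999, -0.0]
ft_force: [-0.3, -0.0, -2.9]
finger_gap: 19.1
t 14.4 p [598.6 129.8 253.7] yaw 175.0 tilt 0.06 F [-0.3 -0.  -2.9] gap 19.1 q [ 0.19  0.36  1.62 -0.    1.16 -1.29] | move cm [ 7.45  3.42 -0.02] roll -0.7242315266115522
[311.73843261 108.92508974]
```

View pics/w11.png

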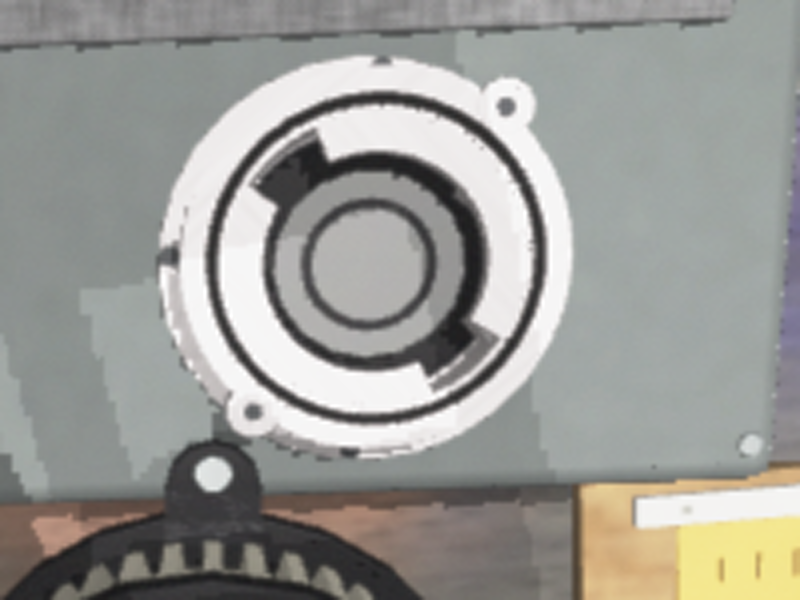

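The port is clear in this view. In the crop the groove ring spans columns 209–546 and rows 92–423. The outer slot ends are mid at (285,157) and (465,362), and the boss holes are at (507,105) and (252,411).

Run:
```python
from h import *
np.set_printoptions(precision=1,suppress=True)
c=lambda u,v:((u+.5)/4-.5+220,(v+.5)/3.75-.5+40)
def dirn(a,b):
    d=a-b;return np.degrees(np.arctan2(d[1],d[0])).round(1),np.linalg.norm(d).round(1),(a+b)/2
w=cv2.imread("pics/w11f.png")
L,R,T,B=[wonz(c(*p),100) for p in((209,258),(546,258),(377,92),(377,423))]
print("groove",(L+R)/2,(T+B)/2,np.linalg.norm(L-R),np.linalg.norm(T-B))
L,R,T,B=[wonz(c(*p),100) for p in((265,260),(488,257),(375,152),(372,370))]
print("throat",(L+R)/2,(T+B)/2,np.linalg.norm(L-R),np.linalg.norm(T-B))
print("slots",dirn(wonz(c(465,362),100),wonz(c(285,157),100)))
for z in(94,100):print("boss",dirn(wonz(c(507,105),z),wonz(c(252,411),z)))
# slot sides
a=[wonz(c(*p),100) for p in((252,185),(318,130),(497,335),(432,385))];print(dirn((a[0]+a[1])/2,(a[2]+a[3])/2),np.linalg.norm(a[0]-a[1]),np.linalg.norm(a[2]-a[3]))
```

```text
groove [527.1 172.3 100. ] [528.2 172.2 100. ] 75.98906220866847 76.3634709329373
throat [527.2 172.1 100. ] [528.2 171.4 100. ] 50.270925847426916 50.31500643425887
slots (np.float64(36.6), np.float64(63.3), array([527.9, 172.2, 100. ]))
boss (np.float64(136.9), np.float64(91.3), array([528. , 172.6,  94. ]))
boss (np.float64(136.9), np.float64(89.6), array([528.1, 171.9, 100. ]))
(np.float64(-143.1), np.float64(62.8), array([527.7, 172.1, 100. ])) 18.863859770533136 18.72071312193925
```

Slots lie at 36.8°, and the bosses at 136.9°, exactly 100° off as they should be for an 80° clockwise turn. The port centre comes out at about (527.8,172.3) from the wrist, top and scene views. I'll move above it and turn to 216.8°.

```bash
python3 -m jog '[[0,[1,0.5,0],-0.1],[0,[2.5,1.2,0],-0.24],[0,[4,2,0],-0.38],[0,[5.5,2.7,0],-0.52],[0,[6.8,3.3,0],-0.64],[0,[7.42,3.62,0.5],-0.73],[0,[7.42,3.62,2.5],-0.73],[0,[7.42,3.62,4.5],-0.73],[0,[7.42,3.62,6.2],-0.73],[0,[7.42,3.62,7],-0.73],[0,[7.42,3.62,7],-0.73],[0,[7.42,3.62,7],-0.73]]'
python3 - <<'E'
from h import *
rel([527.8,172.3,150],216.8)
w=arm.grab_frame("wrist");s=arm.grab_frame("scene");print(wproj([527.8,172.3,100]))
cv2.imwrite("pics/w12.png",w)
cv2.imwrite("pics/s12.png",cv2.resize(s[140:320,170:330],None,fx=3.3,fy=3.3,interpolation=cv2.INTER_CUBIC))
E
```

```text
time_s: 15.65
tcp_pos: [528.8, 172.8, 184.8]
tcp_rot: [0.0, -0.316, 0.949, -0.0]
ft_force: [-0.6, -0.2, -1.9]
finger_gap: 18.9
t 15.65 p [528.8 172.8 184.8] yaw -143.19 tilt 0.05 F [-0.6 -0.2 -1.9] gap 18.9 q [ 0.29  0.36  1.81 -0.    0.98 -1.92] | move cm [0.12 0.02 3.48] roll 0.00020137403375386498
[273.63432055 207.47951755]
```

View pics/w12.png

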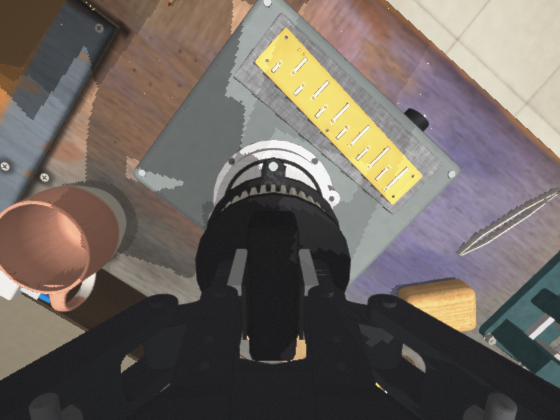

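View pics/s12.png

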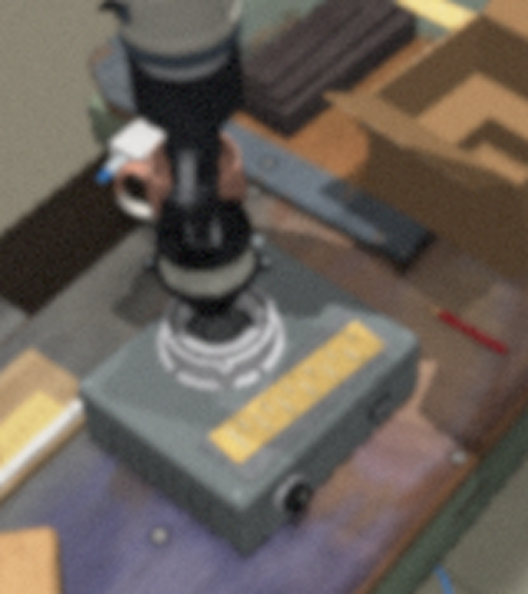

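The cartridge hangs over the port with its ear in line with the slot side. I'll lower it until the spigot is in the throat and check the force.

```bash
python3 -m jog '[[0,[0.1,0,0.6],0],[0,[0.1,0,1.3],0],[0,[0.1,0,2],0],[0,[0.1,0,2.5],0],[0,[0.1,0,3],0],[0,[0.1,0,3.5],0],[0,[0.1,0,3.5],0]]'
python3 - <<'E'
from h import *
rel([527.8,172.3,123],216.8)
w=arm.grab_frame("wrist");
cv2.imwrite("pics/w13.png",cv2.resize(w[100:330,150:400],None,fx=3,fy=2.6,interpolation=cv2.INTER_CUBIC))
rel([527.8,172.3,123],216.8)
E
```

```text
time_s: 16.45
tcp_pos: [527.6, 172.6, 148.7]
tcp_rot: [-0.0, -0.316, 0.949, 0.0]
ft_force: [-1.1, -0.1, 1.4]
finger_gap: 18.8
t 16.45 p [527.6 172.6 148.7] yaw -143.15 tilt 0.01 F [-1.1 -0.1  1.4] gap 18.8 q [ 0.29  0.41  1.83  0.    0.9  -1.92] | move cm [-0.   -0.03  2.57] roll 0.0009291096980277302
t 16.5 p [527.6 172.6 149. ] yaw -143.14 tilt 0.02 F [-1.  -0.5 -0.1] gap 18.8 q [ 0.29  0.41  1.83  0.    0.9  -1.92] | move cm [-0.   -0.03  2.6 ] roll 0.0009736815710361668
```

View pics/w13.png

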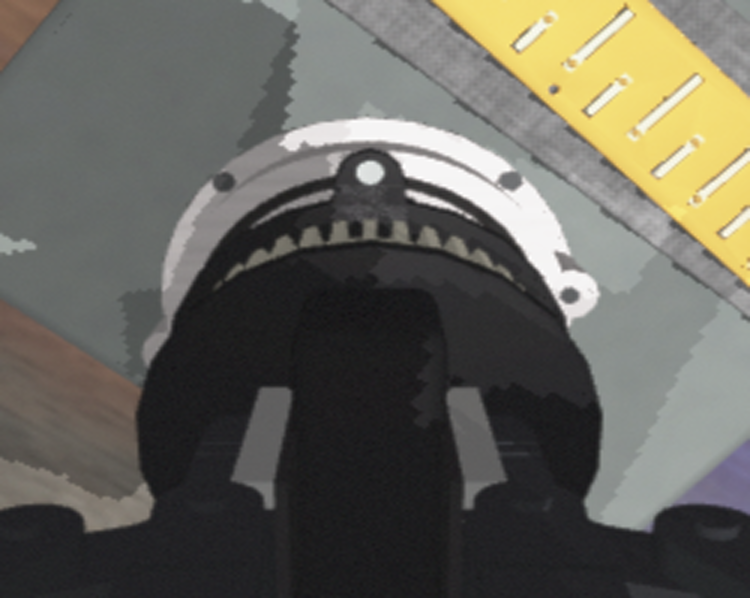

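The spigot is in the throat and side forces are about 1 N. I'll continue down 18 mm so the lugs enter the slots.

```bash
python3 -m jog '[[0,[0,0,0.3],0],[0,[0,0,0.6],0],[0,[0,0,0.9],0],[0,[0,0,1.2],0],[0,[0,0,1.5],0],[0,[0,0,1.8],0],[0,[0,0,1.8],0],[0,[0,0,1.8],0]]'
python3 - <<'E'
from h import *
rel([527.8,172.3,123],216.8)
E
```

```text
time_s: 17.3
tcp_pos: [527.8, 172.6, 131.5]
tcp_rot: [0.0, -0.316, 0.949, 0.0]
ft_force: [-2.4, -0.3, 7.0]
finger_gap: 18.9
t 17.3 p [527.8 172.6 131.5] yaw -143.15 tilt 0.03 F [-2.4 -0.3  7. ] gap 18.9 q [ 0.29  0.43  1.84  0.    0.87 -1.92] | move cm [ 0.02 -0.03  0.85] roll 0.0008732347666118301
```

The force follows the spring, 7 N with the cartridge's weight included, so the lugs are in the slots. Down to the rim.

```bash
python3 -m jog '[[0,[0,0,0.3],0],[0,[0,0,0.5],0],[0,[0,0,0.7],0],[0,[0,0,0.8],0],[0,[0,0,0.8],0],[0,[0,0,0.8],0]]'
python3 - <<'E'
from h import *
rel([527.8,172.3,123],216.8)
E
python3 -m jog '[[0,[0,0,0.1],0],[0,[0,0,0.2],0],[0,[0,0,0.2],0],[0,[0,0,0.2],0]]'
python3 - <<'E'
from h import *
rel([527.8,172.3,123],216.8)
w=arm.grab_frame("wrist");s=arm.grab_frame("scene")
cv2.imwrite("pics/w14.png",cv2.resize(w[100:330,150:400],None,fx=3,fy=2.6,interpolation=cv2.INTER_CUBIC))
cv2.imwrite("pics/s14.png",cv2.resize(s[180:280,180:300],None,fx=6,fy=6,interpolation=cv2.INTER_CUBIC))
E
```

```text
time_s: 17.9
tcp_pos: [527.9, 172.7, 123.8]
tcp_rot: [0.0, -0.316, 0.949, 0.0]
ft_force: [-3.0, -0.4, 9.8]
finger_gap: 19.1
t 17.9 p [527.9 172.7 123.8] yaw -143.14 tilt 0.04 F [-3.  -0.4  9.8] gap 19.1 q [ 0.29  0.44  1.85  0.    0.85 -1.92] | move cm [ 0.03 -0.02  0.08] roll 0.0009665589147207498
time_s: 18.3
tcp_pos: [527.8, 172.7, 123.1]
tcp_rot: [0.0, -0.316, 0.949, 0.0]
ft_force: [-7.9, -2.2, 22.5]
finger_gap: 19.0
t 18.3 p [527.8 172.7 123.1] yaw -143.15 tilt 0.06 F [-7.9 -2.2 22.5] gap 19.0 q [ 0.29  0.44  1.85  0.    0.85 -1.92] | move cm [ 0.03 -0.03  0.01] roll 0.0009186280331725527
```

View pics/w14.png

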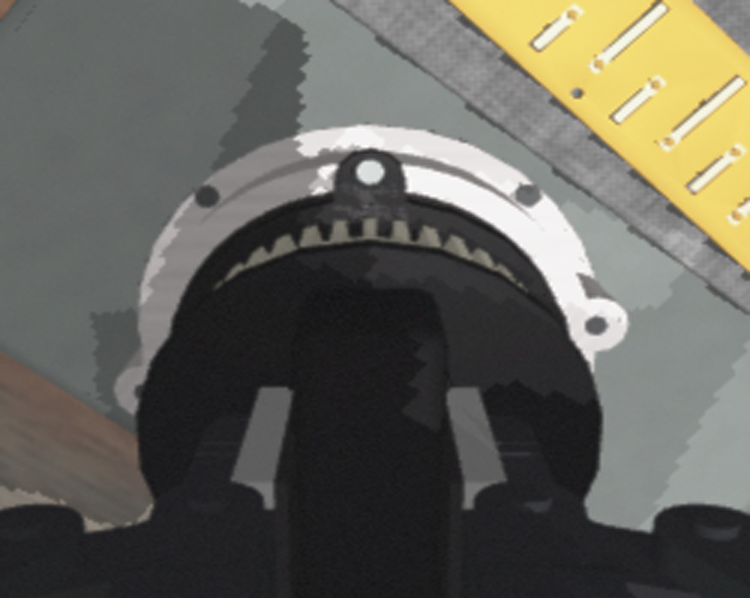

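View pics/s14.png

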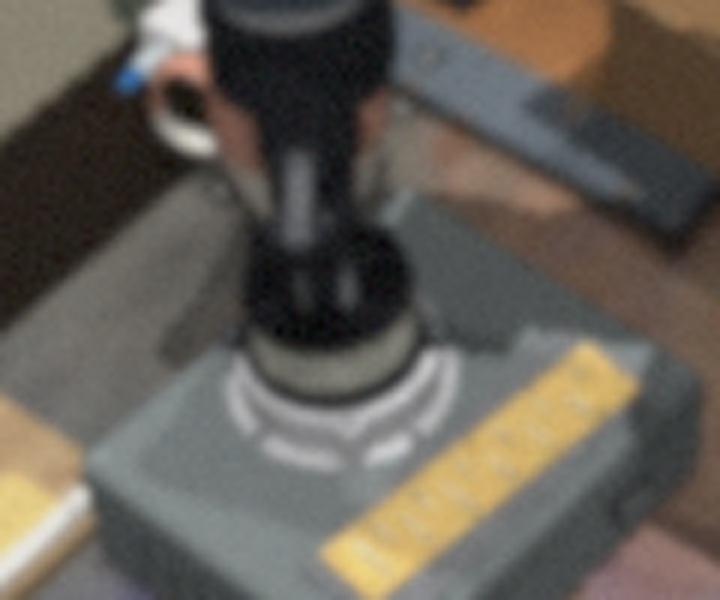

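Contact came exactly at the expected height (TCP 123.1), with 22 N pressing, so the flange is on the rim. Now the clockwise turn, which is positive roll.

```bash
python3 -m jog '[[0,[0,0,0],0.05],[0,[0,0,0],0.15],[0,[0,0,0],0.25],[0,[0,0,0],0.35],[0,[0,0,0],0.45],[0,[0,0,0],0.55],[0,[0,0,0],0.65],[0,[0,0,0],0.7],[0,[0,0,0],0.7]]'
python3 - <<'E'
from h import *
rel([527.8,172.3,123],136.6);print(arm.get_obs()["wrist_torque"])
E
```

```text
time_s: 19.3
tcp_pos: [528.9, 174.0, 123.1]
tcp_rot: [0.002, 0.029, 1.0, 0.001]
ft_force: [-4.6, 3.8, 18.8]
finger_gap: 18.9
t 19.3 p [528.9 174.  123.1] yaw 176.67 tilt 0.23 F [-4.6  3.8 18.8] gap 18.9 q [ 0.3   0.44  1.85  0.    0.85 -1.22] | move cm [ 0.1  -0.18  0.01] roll 0.6993039236384497
[ 0.66809978  0.97982706 -0.0547434 ]
```

```bash
python3 -m jog '[[0,[0,0,0],0.1],[0,[0,0,0],0.2],[0,[0,0,0],0.3],[0,[0,0,0],0.4],[0,[0,0,0],0.5],[0,[0,0,0],0.6],[0,[0,0,0],0.66],[0,[0,0,0],0.7],[0,[0,0,0],0.72],[0,[0,0,0],0.72]]'
python3 - <<'E'
from h import *
rel([527.8,172.3,123],136.6);print(arm.get_obs()["wrist_torque"])
w=arm.grab_frame("wrist");t=arm.grab_frame("top");s=arm.grab_frame("scene")
cv2.imwrite("pics/w15.png",cv2.resize(w[100:330,150:400],None,fx=3,fy=2.6,interpolation=cv2.INTER_CUBIC))
cv2.imwrite("pics/s15.png",cv2.resize(s[100:280,180:380],None,fx=4,fy=3.3,interpolation=cv2.INTER_CUBIC))
E
```

```text
time_s: 20.3
tcp_pos: [528.4, 173.2, 123.1]
tcp_rot: [0.001, 0.378, 0.926, 0.001]
ft_force: [-6.4, -0.0, 19.7]
finger_gap: 18.8
t 20.3 p [528.4 173.2 123.1] yaw 135.63 tilt 0.14 F [-6.4 -0.  19.7] gap 18.8 q [ 0.3   0.44  1.85 -0.    0.85 -0.5 ] | move cm [-0.02 -0.11  0.01] roll -0.016962174449471235
[0.05408855 1.22994276 1.12731487]
```

View pics/w15.png

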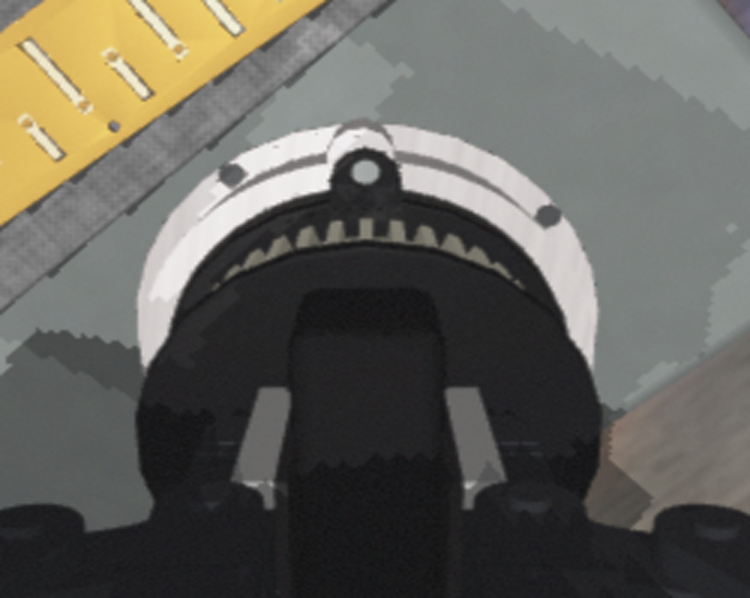

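View pics/s15.png

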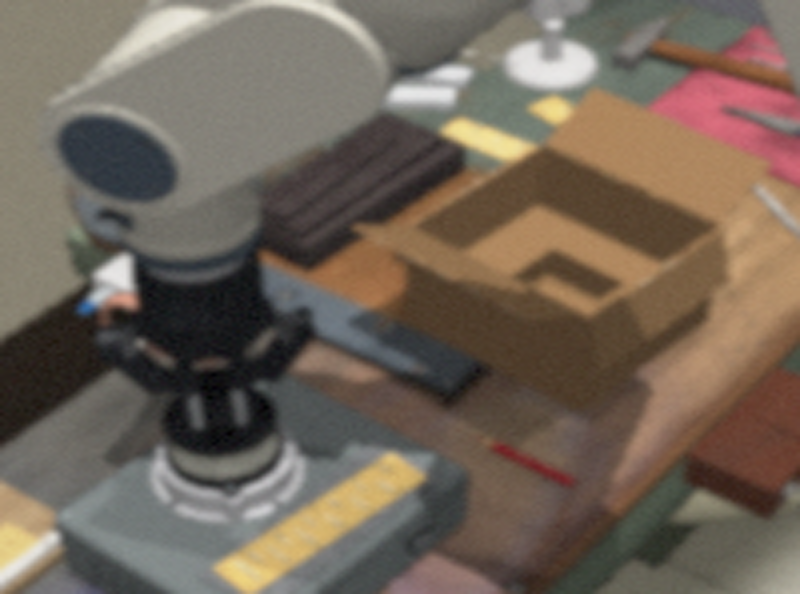

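The ear screw now sits over the boss at (365,170) in the crop. The tool has turned 81° and the torque has risen to 1.1 N m against the stop. I'll add a little extra push, hold, and check it is steady before handing in.

```bash
python3 -m jog '[[0,[0,0,0.04],0],[0,[0,0,0.04],0],[0,[0,0,0.04],0],[0,[0,0,0.04],0],[0,[0,0,0.04],0]]'
python3 - <<'E'
from h import *
rel([527.8,172.3,123],136.8);print(arm.get_obs()["wrist_torque"])
arm.sign_off()
E
```

```text
time_s: 20.95
tcp_pos: [528.4, 173.2, 123.1]
tcp_rot: [0.001, 0.377, 0.926, 0.001]
ft_force: [-7.0, 0.8, 23.9]
finger_gap: 18.8
t 20.95 p [528.4 173.2 123.1] yaw 135.66 tilt 0.14 F [-7.   0.8 23.9] gap 18.8 q [ 0.3   0.44  1.85 -0.    0.85 -0.5 ] | move cm [-0.02 -0.11  0.01] roll -0.01996194039582244
[0.04717847 1.49779158 1.12842839]
the job is handed in; nothing more can be done
```

The cartridge is in the port, pressed down on the rim, turned clockwise to its stop and still gripped. I handed the job in at about 21 s; sign-off reports no verdict, so these are my own readings.

**What I did**
- I swung both carton flaps out to about 2.5 rad, judged from the camera views.
- I lifted the cartridge straight up out of the insert and pushed it into the port with its lugs lined up with the slots.
- I held it down against the spring and turned it clockwise to the stop.

**Last checks**
- **Press:** the tool stood at 123.1 mm, where the flange should meet the rim. The upward force was about 24 N, against 13 N for the spring alone, so the flange is pressed on the rim.
- **Turn:** the tool turned about 81° and 1.1 N m was building against the stop. The flange ear lies over the screw boss in the wrist picture.
- **Upright and centred:** the tilt was 0.14°. The tool axis is about 1 mm from my measured port centre, with a 7 N side force remaining.
- **Grip:** the fingers are shut on the bar at 18.8 mm.
- **Bystanders:** none of my moves went near them, and the views I took show nothing shifted, but I did not measure each one.

**What disagreed or failed**
- **Fingertip position:** the tips measured about 18 mm (shut) to 30 mm (open) behind the reported TCP, not 19 mm ahead of it as described. My first sweep passed over the flaps because of this. I then worked from the measured offset.
- **Port centre:** the three cameras disagreed by up to about 2 mm, which is within their stated calibration.
- **Shutter depth:** I could not see it directly. I infer it from the flange height and the force.

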